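# Index the notched hub disc and lock its catch

### The arm

A 6-joint arm with a two-finger parallel gripper is mounted at the origin on a cart in front of the work surface, level with it; the furniture and walls round the work are solid. World frame = base frame: x ahead of the robot, y to its left, z up, the work surface at z = 0. Lengths are in m, angles in rad, forces in N, time in s.
With the tool pointing down it reaches from about 0.325 to 0.9 m from the base axis. Payload 3.5 kg.
Tool frame: the origin (TCP) lies midway between the tips of the shut fingers; the grasp point (between the pads) lies 19 mm behind it; x points along the fingers, z is the direction in which the jaws open and shut, and the axes are right-handed (so a half turn about x gives the same grasp; the last joint's range is limited). The gripper opens to 85 mm and grips with 20 to 120 N. Pads are 22 mm wide; open, the fingers measure 114 mm over their backs; the gripper's body (76 mm by 85 mm) begins 54 mm behind the grasp point. The pads swing forward as they close: fully open they stand 13 mm farther back than shut.
Start: joints at [-1.21, 0.276, -0.026, 1.268, 0, 1.467], TCP at [0.28, -0.559, 0.205] pointing down, gripper open.
Joint ranges: [-3.12, 3.12], [-0.85, 1.88], [-1.08, 1.24], [-1.95, 2.15], [-1.57, 1.53], [-3.14, 3.14]. Speed limits (rad/s): [2.57, 2.57, 3.14, 3.14, 3.14, 3.14].

### API

Orientations are given as [roll, pitch, yaw] about the fixed x, y, z axes, in that order (R = Rz(yaw) Ry(pitch) Rx(roll)).
In Python, from workcell import get_obs, grab_frame, calibration, sign_off gives the robot as it stands.
- The arm moves only by the tool drive_tool, never from a script. Its argument "motion" is a list that holds one entry, the list of rows, each a list of 5 numbers: the gripper command: -1 is fully open, 1 is shut, values between are in proportion, then the shift along the world's x, y, z normalised to -1 to 1, where 1 is 25 mm, then the turn about the world's z normalised to -1 to 1, where 1 is 45 degrees. In form: [[[grip, x, y, z, yaw], ...]]. A call has 1 to 8 rows; each row shifts and turns the commanded pose from where the row before left it; what a row does not reach is not made up. A row lasts 1/10 s, in which the tool goes at most 50 mm and 8.59 degrees, less where a joint would pass 70% of its speed; a pose out of reach is approached as far as the arm can. A call with a number of a shift or a turn outside -1 to 1 is refused whole. A call with a gripper value outside its range is refused whole. The fingers move at their own pace and stop on an object; "grip_force" is the grip in N (left out, the last holds). Time passes only in rows, so rows that do not move let the fingers close. It gives the time, the measured TCP pose, the force and the opening at its end, in the units of the state.
- get_obs(): the state, without advancing time (a new reading comes with each control period).
- grab_frame(name): name is "side" or "top"; returns the picture (480x640x3 uint8, red, green, blue); there is no depth.
- calibration(name): a dict with "fx", "fy", "cx", "cy" (pixels), "k1" (the pictures are not rectified: a ray, as slopes to the right and down, at radius r is drawn at 1 + k1 r^2 times it, then the intrinsics apply), "eye" and "orientation" of the camera in the world. Camera axes: x right, y down, z forward; pixel columns grow to the right and rows downward; lengths in m; the calibration is good to about 2 mm. A picture is of the moment at which its call begins. calibration takes no time and is no camera call.
- sign_off(): hands the job in, once; it reports no verdict.
The state is a dict: "t": time; "joint_positions": joint angles; "joint_vel": joint speeds; "joint_efforts": joint torques, N m; "tool_pos": TCP position; "orientation": TCP orientation; "force": force on the tool from outside, world axes, zero at the start; "wrist_torque": the same for the moment, N m; "opening": opening from 0.0 (shut) to 1.0 (fully open).
Only numpy, scipy, OpenCV 4.12 (cv2) and the standard library are available. Lean on these libraries where they do the work, as an engineer would, in place of code of your own. Each camera call takes 0.05 s, during which the arm holds its last target.

### The job

Turn the round hub disc on the bench fixture, by pushing gently sideways on its studs, until the sprung catch drops fully into the notch in its rim, then press on lightly to take up the play, until the side of the notch bears on the catch: about 8 N more at the stud than it took to turn the disc, no harder, so that the catch is not strained. Then let the disc go and gently push the keeper bar by its tab all the way across behind the catch, so that the disc is locked, and let go. Leave the other things on the table where they are.

Things in the scene. Friction and masses are not known exactly. Their poses are not given: they have to be found in the camera images.
- fixture: fixed grey base plate, 170 x 265 x 10 mm, on the table, -85..85 mm in x, -175..90 mm in y. Origin: on the table under the axis of the spigot that the disc turns on; z up. A dark bracket carries the catch (in a guide block 33 mm wide, 85 to 119 mm from the axis, 38 mm high) and the keeper; the catch points at the axis from about -y, but is clamped up to 0.18 rad to either side of it, each time elsewhere.
- disc: loose steel hub disc, 150 mm across, 16 mm thick, 0.28-0.52 kg, lying over the spigot with 1 mm play. Origin: on its axis, at its underside, 10 mm above the table; z up. Four upright studs, 12 mm thick, stand at 52 mm radius, at 45, 135, 225, 315 degrees from its +x, from 26 to 56 mm above the table. A boss 60 mm across rises 5 mm in the middle. It may be turned either way.
- notch (a point): middle of the only notch in the disc's rim, on the upper face, 68 mm from the axis along the disc's -y; axes as the disc's. Notch 14 mm wide, parallel sides, 14 mm or more deep. It meets the catch within 0.2 rad of where the disc's yaw equals the fixture's. Friction resists turning with 3 to 12 N at a stud; with the catch in, the disc has about 1.5 mm of play at the rim either way.
- catch (a joint): travel in m of the sprung catch toward the spigot's axis: about 0 while its round-ended, 11 mm wide nose rides on the rim, 0.011 home in the notch. A spring of about 2.5 N drives it. A stud (52 mm out) pushed with 8 N more than turning took loads it sideways with 4 to 7.5 N (less if the push also bears down: friction); it must feel over 2.5 N, never over 10 N.
- keeper (a joint): travel in m of the keeper bar, 0 to 0.030 (hard stop, across behind the catch); 2 N friction. Its upright tab, 10 x 11 mm, 22 to 56 mm above the table, is pushed; a low rail (to 22 mm) is behind it. Once the notch is on the catch, in the disc's frame (to 0.04 rad): tab at x = -56 mm + travel, y = -132.5 mm; it moves along the disc's +x. Until then the catch's tail blocks it.
- electrical_tape: black roll of electrical tape, 55 mm across, 19 mm high; bystander, to be left alone; origin at the centre of its underside
- coupler_a: brass pipe coupler, 45 x 23 x 20 mm, lying; bystander, to be left alone; origin at the centre of its underside
- small_box: small white carton, 44 x 44 x 58 mm, standing; bystander, to be left alone; origin at the centre of its underside
- glue_tube: tube of glue, 136 x 38 x 26 mm, lying; bystander, to be left alone; origin at the centre of its underside
- box_cutter: orange box cutter, 139 mm long, lying; bystander, to be left alone; origin at the centre of its underside
- marker_pen: white and red marker pen, 135 mm long, lying; bystander, to be left alone; origin at the centre of its underside

How it is judged:
On the way, in this order (a step that is already met when the one before it is completed fails the run):
1. the catch is fully in the disc's notch and the side of the notch bears on it with 2.5 to 10 N (value of joint catch above 0.0085 m and horizontal distance between disc and fixture below 0.005 m and height (world z) of disc below 0.0125 m and angle between disc's own z axis and vertical below 0.05 rad and contact force between disc and catch above 2.5 N), for 0.1 s.
2. the keeper bar is pushed across behind the catch (value of joint catch above 0.0085 m and horizontal distance between disc and fixture below 0.005 m and height (world z) of disc below 0.0125 m and angle between disc's own z axis and vertical below 0.05 rad and value of joint keeper above 0.026 m), for 0.2 s.
At the end, for the whole second after the job is handed in: the catch is at least 8.5 mm into the notch, the disc lies flat on its spigot and at rest, and the keeper bar is pushed at least 26 mm across (all of step 2 and angular speed of disc below 0.05 rad/s); the robot touches nothing.
It fails at once if the disc is forced against the catch (over 10 N) (contact force between disc and catch above 10 N).
It fails at once if the keeper is rammed (over 25 N) (contact force between the arm and keeper above 25 N).
It fails at once if the disc is tipped up or lifted off its spigot (angle between disc's own z axis and vertical above 0.15 rad or height (world z) of disc above 0.025 m).
It fails at once if another thing on the table is shoved more than 30 mm (distance of any of electrical_tape, coupler_a, small_box, glue_tube, box_cutter, marker_pen from where it was at the start of the episode above 0.03 m).
It also fails if it takes over 72 s, if anything falls off the work surface, if the arm or the gripper's body presses on something with over 40 N, if the wrist force passes 120 N, or if a joint passes its speed limit or range.

## Working session

There is one attempt and no reset: what is moved stays moved. The work goes in short steps, Python scripts to look and compute and a tool call to move; the robot and the scene stay as the last step left them, time stands still between calls to the robot, and variables do not carry over. Pictures are saved under pics/ and viewed, and the job is handed in when it is done.

Besides the shell and the picture viewer there is one more tool, called after "Request:" as name([rows], argument=value, ...), one row to a line, values as JSON. drive_tool: Moves the arm, as the interface text tells. Its arguments: {"type":"object","properties":{"motion":{"type":"array"},"grip_force":{"type":"number"}},"required":["motion"]}

```bash
mkdir -p pics; ls
python3 - <<'E'
from workcell import *
import cv2
for n in("side","top"):
    cv2.imwrite(f"pics/{n}0.png",cv2.cvtColor(grab_frame(n),cv2.COLOR_RGB2BGR)); print(calibration(n))
print(get_obs())
E
```

```text
pics
{'fx': 443.7010733079581, 'fy': 443.7010733079581, 'cx': 328.62306061080784, 'cy': 231.2291956934742, 'k1': -0.08439517936753342, 'eye': array([0.60179044, 0.9537731 , 0.65996499]), 'orientation': array([-2.17668752, -0.02088817,  3.11628012])}
{'fx': 449.46908234905385, 'fy': 449.46908234905385, 'cx': 313.0472214802438, 'cy': 245.05414750103517, 'k1': 0.013997312950439883, 'eye': array([0.43474245, 0.07112358, 1.14073467]), 'orientation': array([-3.01504697, -0.00915167, -1.54797855])}
{'t': 0.1, 'joint_positions': array([-1.21037714e+00,  2.77093190e-01, -2.77728349e-02,  1.26800278e+00,
        1.09749302e-05,  1.46742420e+00]), 'joint_vel': array([-0.00150248, -0.00136016,  0.00310252,  0.00033077, -0.00111373,
        0.00078665]), 'joint_efforts': array([ 4.44563866e-04, -4.46708143e+01,  2.96128625e+01,  8.50382930e-03,
       -4.61779530e-05,  8.67815771e-06]), 'tool_pos': array([ 0.27932371, -0.55824245,  0.20373536]), 'orientation': array([3.03292502, 1.56872382, 1.92592   ]), 'force': array([ 0.07040779, -0.47863964, -0.09340025]), 'wrist_torque': array([-0.00053271, -0.00461271,  0.00189215]), 'opening': 0.9984961888880022}
```

View pics/top0.png

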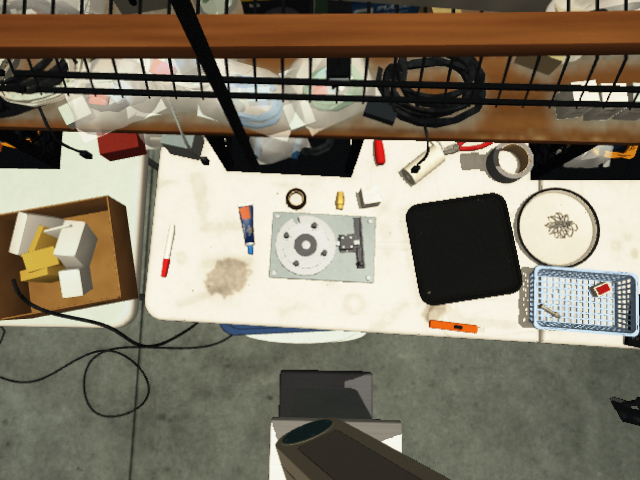

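View pics/side0.png

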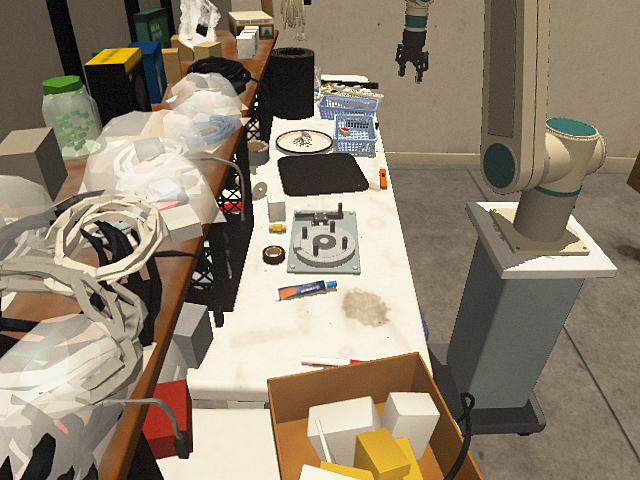

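The fixture is at about (322,247) in the top view, with its disc at (306,244) and the bracket to the right of it. I'll zoom in on it.

```bash
cat > h.py <<'E'
import numpy as np, cv2
from scipy.spatial.transform import Rotation as R
from workcell import calibration
def cam(n):
    c=calibration(n); return c,R.from_euler('xyz',c['orientation']).as_matrix()
def ray(n,u,v):
    c,M=cam(n); K=np.array([[c['fx'],0,c['cx']],[0,c['fy'],c['cy']],[0,0,1]])
    p=cv2.undistortPoints(np.array([[[u,v]]],float),K,np.array([c['k1'],0,0,0,0.]))[0,0]
    return c['eye'],M@np.array([p[0],p[1],1])
def plane(n,u,v,z):
    e,d=ray(n,u,v); return e+d*(z-e[2])/d[2]
def proj(n,P):
    c,M=cam(n); K=np.array([[c['fx'],0,c['cx']],[0,c['fy'],c['cy']],[0,0,1]])
    q=(np.atleast_2d(P)-c['eye'])@M; a=q[:,:2]/q[:,2:]; r2=(a**2).sum(1,keepdims=True)
    a=a*(1+c['k1']*r2); return a*[c['fx'],c['fy']]+[c['cx'],c['cy']]
def crop(src,dst,x0,y0,x1,y1,s):
    im=cv2.imread(src)[y0:y1,x0:x1]; cv2.imwrite(dst,cv2.resize(im,None,fx=s,fy=s,interpolation=cv2.INTER_CUBIC))
E
python3 - <<'E'
from h import *
crop("pics/top0.png","pics/top0z.png",262,200,387,290,6)
crop("pics/side0.png","pics/side0z.png",280,195,370,285,6)
print(plane("top",306,244,.031),plane("side",324,242,.031))
E
```

```text
[0.57835384 0.08179064 0.031     ] [0.57794788 0.09188359 0.031     ]
```

View pics/top0z.png

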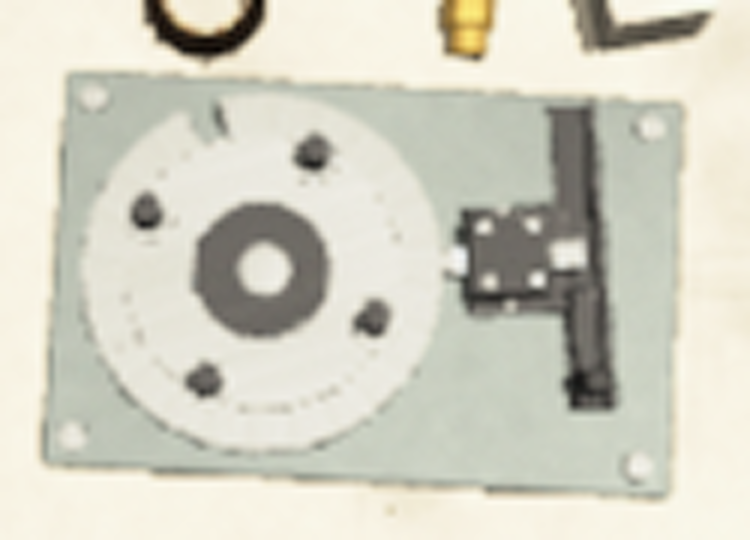

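View pics/side0z.png

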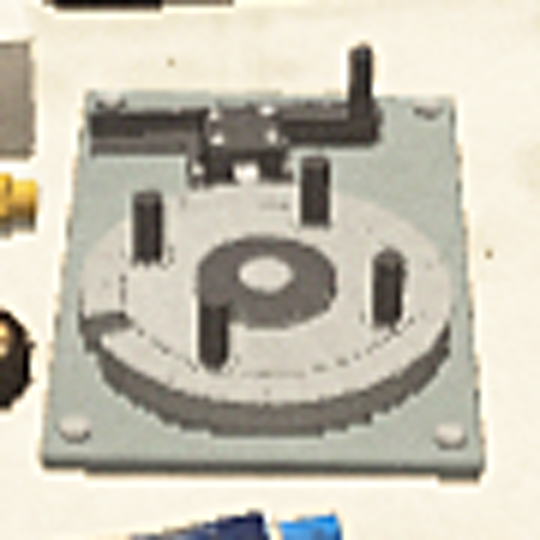

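```bash
cat > m.py <<'E'
from h import *
import sys
def run(top,side):
    for n,f,(x0,y0,x1,y1) in(("top",top,(262,200,387,290)),("side",side,(280,195,370,285))):
        im=cv2.imread(f)[y0:y1,x0:x1]; s=8
        im=cv2.resize(im,None,fx=s,fy=s,interpolation=cv2.INTER_CUBIC)
        g=cv2.cvtColor(im,cv2.COLOR_BGR2GRAY)
        for th in(70,130):
            cs,_=cv2.findContours((g<th).astype(np.uint8),cv2.RETR_EXTERNAL,cv2.CHAIN_APPROX_NONE)
            for c in cs:
                a=cv2.contourArea(c)/s/s
                if a<5: continue
                M=cv2.moments(c); u=(M['m10']/M['m00']+.5)/s-.5+x0; v=(M['m01']/M['m00']+.5)/s-.5+y0
                b=cv2.boundingRect(c); bb=[b[0]/s+x0,b[1]/s+y0,(b[0]+b[2])/s+x0,(b[1]+b[3])/s+y0]
                print(n,th,round(a,1),"c",round(u,2),round(v,2),"bb",np.round(bb,1),"z31",np.round(plane(n,u,v,.031)[:2],4),"z56",np.round(plane(n,u,v,.056)[:2],4))
run(*sys.argv[1:])
E
python3 m.py pics/top0.png pics/side0.png
python3 - <<'E'
from h import *
for c in [(68,73),(683,103),(665,495),(43,463)]:
    print(np.round(plane("top",262+c[0]/6,200+c[1]/6,.010),4))
P=[plane("top",262+c[0]/6,200+c[1]/6,.010) for c in [(68,73),(683,103),(665,495),(43,463)]]
print([np.linalg.norm(P[i]-P[i-1]) for i in range(4)])
for c in [(455,262),(570,253),(512,257),(207,125),(197,118),(218,118)]: print(c,np.round(plane("top",262+c[0]/6,200+c[1]/6,.026),4),np.round(plane("top",262+c[0]/6,200+c[1]/6,.038),4))
E
```

```text
top 70 20.6 c 358.79 264.19 bb [356.4 261.2 363.6 267.8] z31 [ 0.5311 -0.0502] z56 [ 0.5289 -0.0475]
top 70 14.4 c 343.96 248.73 bb [339.2 246.4 352.6 250.8] z31 [ 0.5688 -0.0129] z56 [ 0.5657 -0.011 ]
top 70 6.2 c 360.01 233.96 bb [359.8 231.  361.4 237.8] z31 [ 0.6069 -0.0525] z56 [ 0.603  -0.0497]
top 70 65.3 c 295.64 204.81 bb [286.5 200.  305.8 209.2] z31 [0.6771 0.1103] z56 [0.6717 0.1094]
top 130 19.3 c 295.56 263.15 bb [293.1 261.  298.8 266.2] z31 [0.5299 0.1064] z56 [0.5278 0.1056]
top 130 20.0 c 323.56 252.83 bb [321.1 250.4 326.5 256. ] z31 [0.5573 0.0376] z56 [0.5545 0.0384]
top 130 365.1 c 305.05 244.57 bb [294.6 234.2 316.4 256. ] z31 [0.5769 0.0841] z56 [0.5737 0.0838]
top 130 19.8 c 285.88 235.13 bb [284.  232.6 288.9 238.2] z31 [0.5995 0.1325] z56 [0.5958 0.1311]
top 130 21.5 c 313.57 225.3 bb [311.2 222.9 316.5 228.5] z31 [0.626 0.064] z56 [0.6217 0.0642]
top 130 636.6 c 353.54 242.87 bb [337.9 217.5 364.6 268.4] z31 [ 0.584  -0.0366] z56 [ 0.5807 -0.0342]
top 130 75.6 c 367.08 204.25 bb [359.4 200.  379.9 208.1] z31 [ 0.683  -0.0696] z56 [ 0.6774 -0.0664]
top 130 
[... 2251 characters left out ...]
.5871 0.0174]
side 130 29.0 c 299.31 195.17 bb [287.8 195.  317.4 196.6] z31 [ 0.6438 -0.1315] z56 [ 0.6421 -0.0883]
[0.6611 0.1675 0.01  ]
[ 0.6546 -0.0949  0.01  ]
[ 0.4876 -0.0882  0.01  ]
[0.4949 0.1723 0.01  ]
[np.float64(0.1662835863869385), np.float64(0.26252741659825674), np.float64(0.16708484457064146), np.float64(0.26067373915921344)]
(455, 262) [0.5818 0.0022 0.026 ] [0.5802 0.003  0.038 ]
(570, 253) [ 0.5867 -0.0457  0.026 ] [ 0.5851 -0.0445  0.038 ]
(512, 257) [ 0.5844 -0.0215  0.026 ] [ 0.5828 -0.0205  0.038 ]
(207, 125) [0.6372 0.1072 0.026 ] [0.635  0.1068 0.038 ]
(197, 118) [0.6401 0.1115 0.026 ] [0.6379 0.111  0.038 ]
(218, 118) [0.6403 0.1027 0.026 ] [0.6381 0.1023 0.038 ]
```

Run:
```python
from h import *
from workcell import get_obs
o=get_obs(); M=R.from_euler('xyz',o['orientation']).as_matrix(); print(M.round(3)); print(np.degrees(np.arctan2(M[1],M[0])))
crop("pics/top0.png","pics/t2.png",240,180,400,300,5)
```

```text
[[-0.001  0.894  0.447]
 [ 0.002  0.447 -0.894]
 [-1.     0.    -0.002]]
[110.34708744  26.57327091 -63.42670256]
```

Request:
drive_tool([
  [[1,0,0,0,0]],
], grip_force=60)

```text
t: 0.2
tool_pos: [0.2794, -0.5585, 0.2041]
orientation: [3.018, 1.569, 1.911]
force: [0.3, -0.2, -1.0]
opening: 0.858
```

Request:
drive_tool([
  [[1,0.37,0.97,0,0.19],[1,0.37,0.97,0,0.19],[1,0.37,0.97,0,0.19],[1,0.37,0.97,0,0.19],[1,0.37,0.97,0,0.19],[1,0.37,0.97,0,0.19],[1,0.37,0.97,0,0.19],[1,0.37,0.97,0,0.19]],
])

```text
t: 1.0
tool_pos: [0.3537, -0.3638, 0.2046]
orientation: [1.867, 1.57, 1.96]
force: [-0.2, 0.7, -0.4]
opening: 0.004
```

Request:
drive_tool([
  [[1,0.37,0.97,0,0.19],[1,0.37,0.97,0,0.19],[1,0.37,0.97,0,0.19],[1,0.37,0.97,0,0.19],[1,0.37,0.97,0,0.19],[1,0.37,0.97,0,0.19],[1,0.37,0.97,0,0.19],[1,0.37,0.97,0,0.19]],
])

```text
t: 1.8
tool_pos: [0.4277, -0.1699, 0.2047]
orientation: [1.258, 1.571, 2.545]
force: [0.4, -0.5, 1.6]
opening: 0.001
```

Request:
drive_tool([
  [[1,0.37,0.97,0,0.19],[1,0.37,0.97,0,0.19],[1,0.37,0.97,0,0.19],[1,0.37,0.97,0,0.19],[1,0.37,0.97,0,0.19],[1,0.37,0.97,0,0.19],[1,0.37,0.97,0,0.19],[1,0.37,0.97,0,0.19]],
])

```text
t: 2.6
tool_pos: [0.5017, 0.0241, 0.2047]
orientation: [0.839, 1.571, -2.964]
force: [0.8, -0.7, 0.3]
opening: 0.0
```

Run:
```python
from h import *
from workcell import get_obs
o=get_obs(); M=R.from_euler('xyz',o['orientation']).as_matrix(); print(o['tool_pos'],o['joint_positions'],np.degrees(np.arctan2(M[1],M[0])))
```

```text
[0.50165731 0.02408886 0.20465854] [-8.07593256e-02  5.87470958e-02 -2.86723026e-01  1.22556625e+00
 -6.34981350e-05 -9.90578671e-01] [-169.8100898  -127.87119006  142.12880818]
```

Request:
drive_tool([
  [[1,0.2,0.7,0,0.155],[1,0.2,0.7,0,0.155],[1,0.2,0.72,0,0],[1,0,0,-1,0],[1,0,0,-1,0],[1,0,0,-1,0],[1,0,0,0,0]],
])

```text
t: 3.3
tool_pos: [0.5128, 0.076, 0.1261]
orientation: [0.447, 1.563, -3.118]
force: [-0.9, -0.1, -0.5]
opening: -0.001
```

Run:
```python
from h import *
from workcell import *
for n in("side","top"):
    cv2.imwrite(f"pics/{n}1.png",cv2.cvtColor(grab_frame(n),cv2.COLOR_RGB2BGR))
a=cv2.imread("pics/top1.png")[190:310,250:410];b=cv2.imread("pics/side1.png")[175:295,280:400]
f=lambda i:cv2.resize(i,None,fx=3.3,fy=3.3,interpolation=cv2.INTER_CUBIC)[:396]
a,b=f(a),f(b);print(a.shape,b.shape)
b=b[:, :800-a.shape[1]] if a.shape[1]<800 else b
cv2.imwrite("pics/c1.png",np.hstack([a[:,:],b]))
print(get_obs()['tool_pos'],get_obs()['force'])
```

```text
(396, 528, 3) (396, 396, 3)
[0.51608449 0.07600072 0.12969109] [ 0.21870118 -0.11231894 -0.11180482]
```

View pics/c1.png

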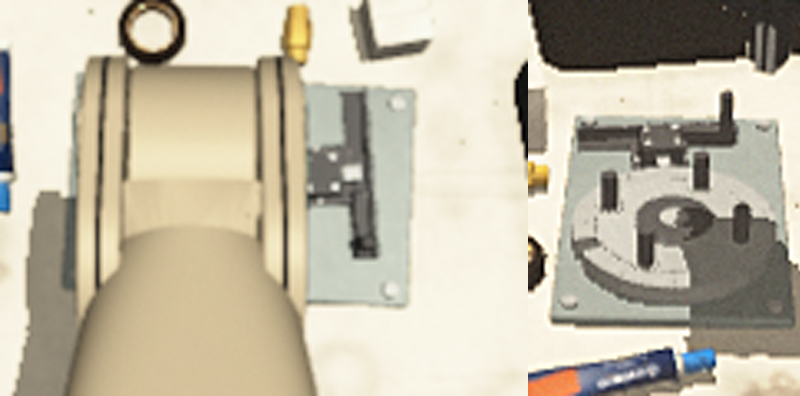

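Top view is blocked by the wrist. The side view still shows the disc and bracket, so I'll descend beside the near stud.

Request:
drive_tool([
  [[1,0,0,-0.75,0],[1,0,0,-0.75,0],[1,0,0,-0.75,0],[1,0,0,-0.75,0],[1,0,0,-0.4,0],[1,0,0,-0.35,0],[1,0,0,0,0],[1,0,0,0,0]],
])

```text
t: 4.2
tool_pos: [0.5174, 0.076, 0.0368]
orientation: [-2.706, 1.57, 0.012]
force: [0.4, 0.7, -0.8]
opening: 0.004
```

```bash
cat > look.py <<'E'
from h import *
from workcell import *
import sys
k=sys.argv[1]; n=sys.argv[2] if len(sys.argv)>2 else "side"
cv2.imwrite(f"pics/{n}{k}.png",cv2.cvtColor(grab_frame(n),cv2.COLOR_RGB2BGR))
b=(275,155,400,285) if n=="side" else (250,190,410,300)
crop(f"pics/{n}{k}.png",f"pics/{n}{k}z.png",*b,4.6)
o=get_obs();M=R.from_euler('xyz',o['orientation']).as_matrix()
print(o['t'],o['tool_pos'].round(4),o['force'].round(2),np.degrees(np.arctan2(M[1],M[0])).round(1),o['joint_positions'].round(2))
E
python3 look.py 2
```

```text
4.25 [0.5176 0.076  0.037 ] [-0.9  -0.27  0.26] [   1.3 -114.3  155.7] [ 0.02  0.25 -0.45  0.87 -0.   -1.12]
```

View pics/side2z.png

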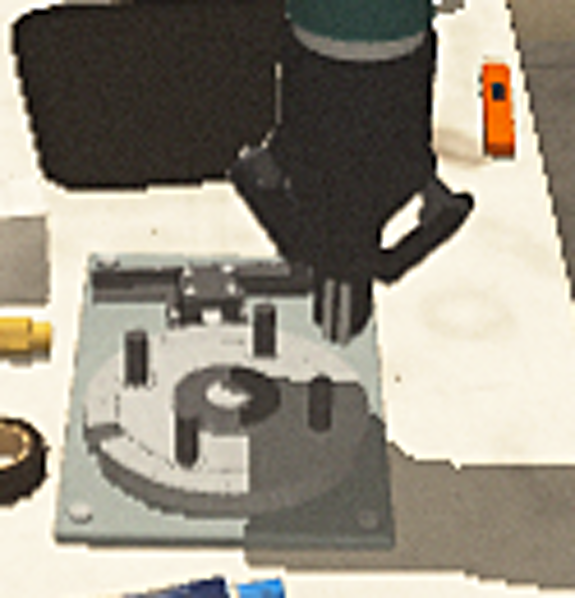

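Request:
drive_tool([
  [[1,0.05,0.11,0,0],[1,0.05,0.11,0,0],[1,0.05,0.11,0,0],[1,0.05,0.11,0,0],[1,0.02,0.05,0,0],[1,0.02,0.05,0,0],[1,0,0,0,0],[1,0,0,0,0]],
])

```text
t: 5.05
tool_pos: [0.5225, 0.0895, 0.036]
orientation: [0.844, 1.571, -2.722]
force: [0.3, 0.9, 0.1]
opening: -0.004
```

Request:
drive_tool([
  [[1,0.02,0.04,0,0],[1,0,0,0,0],[1,0.02,0.04,0,0],[1,0,0,0,0]],
])

```text
t: 5.45
tool_pos: [0.5237, 0.0916, 0.0361]
orientation: [-2.533, 1.571, 0.185]
force: [0.4, 1.0, -0.5]
opening: 0.001
```

Request:
drive_tool([
  [[1,0.02,0.04,0,0],[1,0,0,0,0],[1,0.02,0.04,0,0],[1,0,0,0,0]],
])

```text
t: 5.85
tool_pos: [0.5247, 0.0936, 0.0361]
orientation: [-2.476, 1.571, 0.242]
force: [0.8, 0.1, 1.5]
opening: 0.001
```

```bash
python3 look.py 3
```

```text
5.9 [0.5246 0.0936 0.0361] [-0.22  0.07 -0.74] [   6.2 -114.3  155.7] [ 0.06  0.26 -0.43  0.88  0.   -1.09]
```

View pics/side3z.png

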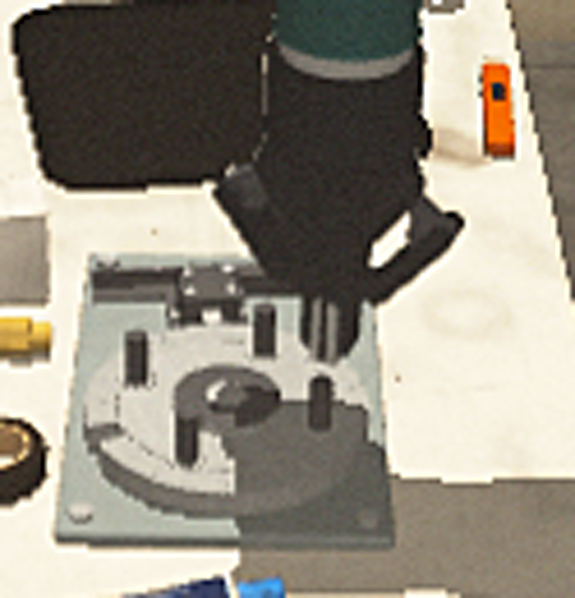

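Request:
drive_tool([
  [[1,0.02,0.04,0,0],[1,0,0,0,0],[1,0.02,0.04,0,0],[1,0,0,0,0]],
])

```text
t: 6.3
tool_pos: [0.5257, 0.0956, 0.0361]
orientation: [-2.638, 1.571, 0.08]
force: [-0.4, -0.4, -0.4]
opening: -0.001
```

Request:
drive_tool([
  [[1,0.02,0.04,0,0],[1,0,0,0,0],[1,0.02,0.04,0,0],[1,0,0,0,0]],
])

```text
t: 6.7
tool_pos: [0.5267, 0.0976, 0.0361]
orientation: [-2.392, 1.571, 0.326]
force: [0.4, -0.5, 0.3]
opening: -0.002
```

Request:
drive_tool([
  [[1,0.02,0.04,0,0],[1,0,0,0,0],[1,0.02,0.04,0,0],[1,0,0,0,0]],
])

```text
t: 7.1
tool_pos: [0.5277, 0.0996, 0.0361]
orientation: [-2.094, 1.571, 0.624]
force: [-0.6, 0.8, -0.1]
opening: -0.001
```

```bash
python3 look.py 4
```

```text
7.15 [0.5277 0.0996 0.0361] [ 0.13  0.73 -1.37] [   1.  -114.3  155.7] [ 0.07  0.27 -0.42  0.88 -0.   -1.08]
```

View pics/side4z.png

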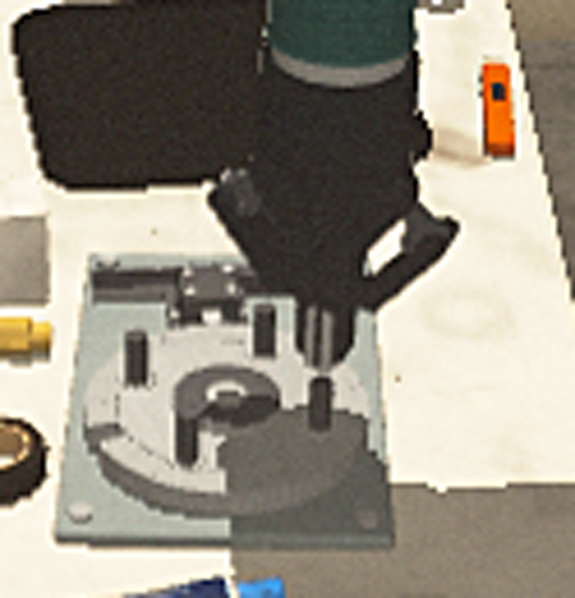

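Run:
```python
from h import *
from workcell import *
P=get_obs()['tool_pos']
f=lambda p:((np.array(p)-[275,155])*4.6).round(0)
print("tcp px zoom",f(proj("side",P)[0]))
for z in(.026,.036,.056): print(z,"tip",plane("side",275+322/4.6,155+365/4.6,z).round(4),"studtop",plane("side",275+320/4.6,155+380/4.6,z).round(4),"studbase",plane("side",275+320/4.6,155+430/4.6,z).round(4))
```

```text
tcp px zoom [323. 401.]
0.026 tip [0.525  0.0526 0.026 ] studtop [0.5268 0.0665 0.026 ] studbase [0.5292 0.111  0.026 ]
0.036 tip [0.5262 0.0668 0.036 ] studtop [0.528  0.0805 0.036 ] studbase [0.5304 0.1243 0.036 ]
0.056 tip [0.5286 0.0952 0.056 ] studtop [0.5304 0.1085 0.056 ] studbase [0.5327 0.1509 0.056 ]
```

Run:
```python
from h import *
im=cv2.imread("pics/side4.png")[195:260,315:375]
im=cv2.resize(im,None,fx=9,fy=9,interpolation=cv2.INTER_NEAREST)
from workcell import get_obs
P=get_obs()['tool_pos']
for z in (.036,.056,.076,.096):
    u,v=((proj("side",[P[0],P[1],z])[0]-[315,195])+.5)*9; cv2.circle(im,(int(u),int(v)),4,(0,0,255),-1)
cv2.imwrite("pics/z4.png",im)
```

```text
(no output)
```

View pics/z4.png

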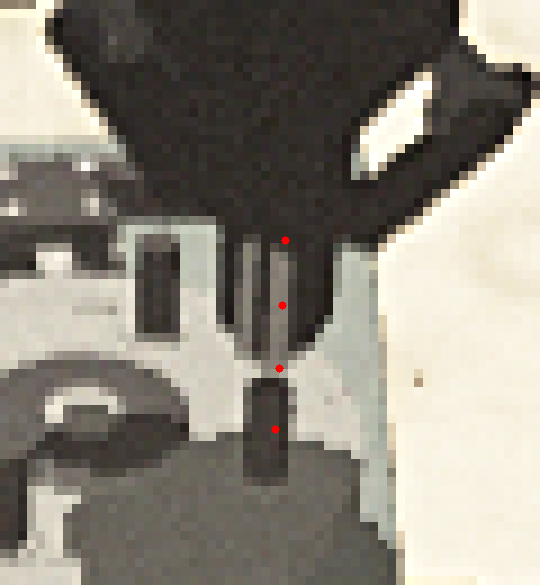

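Run:
```python
from h import *
print(proj("side",[[.2793,-.5582,.2037],[.2793,-.5582,.2167]]))
f=lambda p:((np.array(p)-[275,155])*4.6).round(0)
for P in ([.5176,.076,.037],[.5246,.0936,.0361],[.5277,.0996,.0361]):
    for dz in(0,.01,.02,.03): print(P,dz,f(proj("side",np.array(P)+[0,0,dz])[0]))
crop("pics/side0.png","pics/s0g.png",360,0,460,100,6)
```

```text
[[408.24273482  90.39632451]
 [408.67218214  86.66447611]]
[0.5176, 0.076, 0.037] 0 [339. 374.]
[0.5176, 0.076, 0.037] 0.01 [340. 358.]
[0.5176, 0.076, 0.037] 0.02 [341. 342.]
[0.5176, 0.076, 0.037] 0.03 [342. 326.]
[0.5246, 0.0936, 0.0361] 0 [328. 394.]
[0.5246, 0.0936, 0.0361] 0.01 [329. 379.]
[0.5246, 0.0936, 0.0361] 0.02 [330. 363.]
[0.5246, 0.0936, 0.0361] 0.03 [330. 347.]
[0.5277, 0.0996, 0.0361] 0 [323. 401.]
[0.5277, 0.0996, 0.0361] 0.01 [323. 386.]
[0.5277, 0.0996, 0.0361] 0.02 [324. 370.]
[0.5277, 0.0996, 0.0361] 0.03 [325. 354.]
```

View pics/s0g.png

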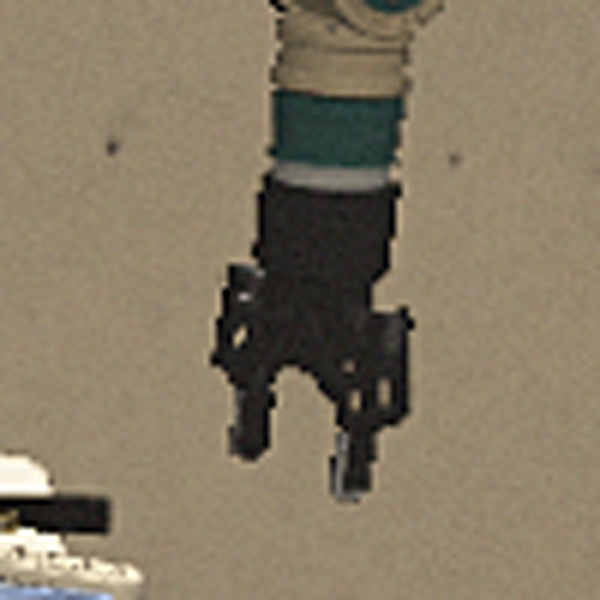

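The shut fingertips end at (280,360) in the close-up. That puts the real tip about 21 mm above where tool_pos says, just over the stud top. I'll back off and go down slowly, watching the force.

Request:
drive_tool([
  [[1,-0.1,-0.23,0,0],[1,-0.1,-0.23,0,0],[1,-0.1,-0.23,0,0],[1,-0.1,-0.23,0,0],[1,0,0,-0.1,0],[1,0,0,-0.1,0],[1,0,0,-0.1,0],[1,0,0,0,0]],
])

```text
t: 7.95
tool_pos: [0.5172, 0.0766, 0.028]
orientation: [0.361, 1.57, 3.079]
force: [-0.3, -0.1, 0.3]
opening: -0.003
```

Request:
drive_tool([
  [[1,0,0,-0.06,0],[1,0,0,0,0],[1,0,0,-0.04,0],[1,0,0,0,0]],
])

```text
t: 8.35
tool_pos: [0.5175, 0.0766, 0.026]
orientation: [0.768, 1.571, -2.798]
force: [-0.2, 0.3, -1.4]
opening: 0.0
```

Request:
drive_tool([
  [[1,0,0,-0.04,0],[1,0,0,0,0],[1,0,0,-0.04,0],[1,0,0,0,0]],
])

```text
t: 8.75
tool_pos: [0.5175, 0.0765, 0.0239]
orientation: [0.42, 1.571, 3.137]
force: [-0.5, 0.1, -0.1]
opening: -0.002
```

```bash
python3 look.py 5
```

```text
8.8 [0.5175 0.0765 0.024 ] [-0.29  0.2  -0.44] [-175.1 -114.3  155.7] [ 0.02  0.26 -0.46  0.84 -0.   -1.12]
```

View pics/side5z.png

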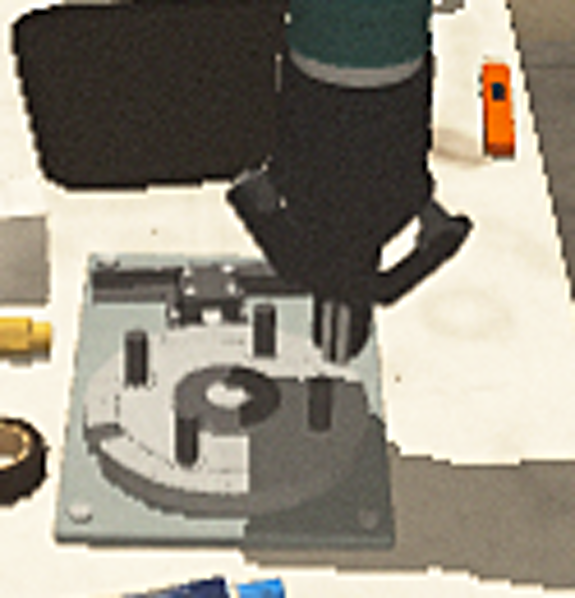

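Request:
drive_tool([
  [[1,0,0,-0.08,0],[1,0,0,0,0],[1,0,0,-0.08,0],[1,0,0,0,0]],
])

```text
t: 9.2
tool_pos: [0.5173, 0.0765, 0.0198]
orientation: [0.467, 1.57, -3.098]
force: [0.3, 0.6, -0.4]
opening: 0.001
```

Request:
drive_tool([
  [[1,0,0,-0.08,0],[1,0,0,0,0],[1,0,0,-0.08,0],[1,0,0,0,0]],
])

```text
t: 9.6
tool_pos: [0.5174, 0.0765, 0.0158]
orientation: [0.554, 1.57, -3.011]
force: [0.5, -1.1, -1.1]
opening: 0.0
```

```bash
python3 look.py 6
```

```text
9.65 [0.5174 0.0765 0.0159] [-0.2  -1.01 -0.03] [-179.4 -114.3  155.7] [ 0.02  0.28 -0.47  0.83  0.   -1.12]
```

View pics/side6z.png

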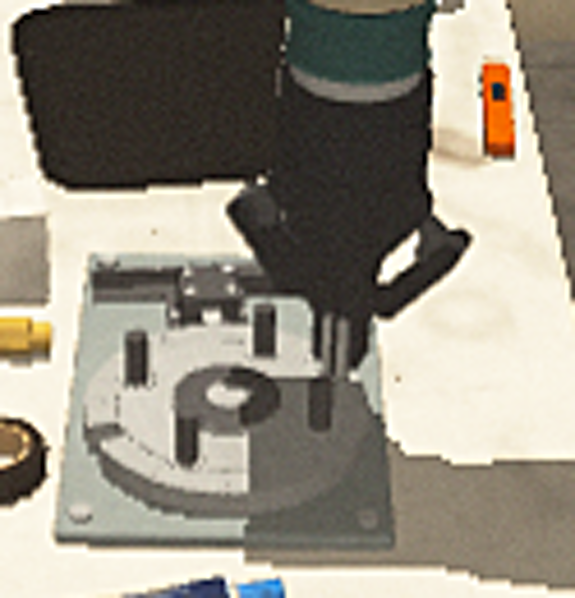

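Request:
drive_tool([
  [[1,0.05,0.11,0,0],[1,0.05,0.11,0,0],[1,0.05,0.11,0,0],[1,0.05,0.11,0,0],[1,0.02,0.04,0,0],[1,0,0,0,0],[1,0,0,0,0]],
])

```text
t: 10.35
tool_pos: [0.523, 0.0885, 0.016]
orientation: [0.83, 1.571, -2.735]
force: [-0.4, -0.1, 0.2]
opening: 0.002
```

Request:
drive_tool([
  [[1,0.02,0.04,0,0],[1,0,0,0,0],[1,0.02,0.04,0,0],[1,0,0,0,0]],
])

```text
t: 10.75
tool_pos: [0.5239, 0.0902, 0.016]
orientation: [1.525, 1.57, -2.04]
force: [-0.3, -0.6, 0.0]
opening: -0.002
```

Request:
drive_tool([
  [[1,0.02,0.04,0,0],[1,0,0,0,0],[1,0.02,0.04,0,0],[1,0,0,0,0]],
])

```text
t: 11.15
tool_pos: [0.5247, 0.0918, 0.016]
orientation: [1.614, 1.569, -1.952]
force: [-1.8, -4.9, 1.9]
opening: -0.002
```

Request:
drive_tool([
  [[1,0.02,0.04,0,0],[1,0,0,0,0],[1,0.02,0.04,0,0],[1,0,0,0,0]],
])

```text
t: 11.55
tool_pos: [0.5258, 0.0936, 0.016]
orientation: [1.751, 1.569, -1.815]
force: [-2.1, -4.5, 1.8]
opening: -0.001
```

```bash
python3 look.py 7
```

```text
11.6 [0.5258 0.0936 0.016 ] [-0.63 -6.07  1.89] [-103.7 -114.3  155.7] [ 0.06  0.29 -0.44  0.83 -0.   -1.09]
```

View pics/side7z.png

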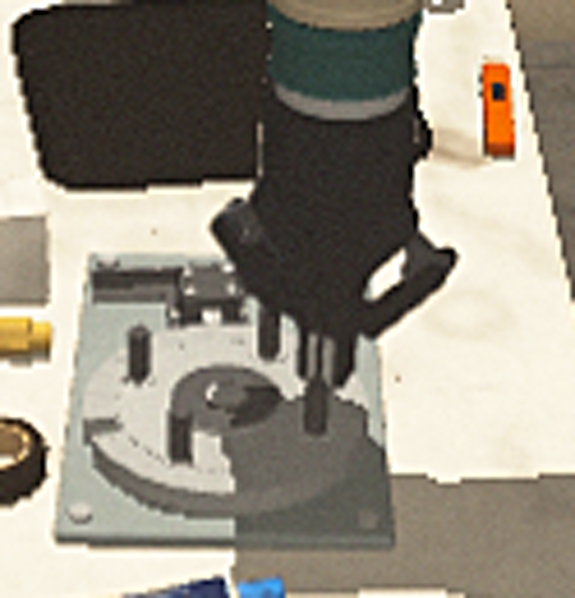

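```bash
cat > arc.py <<'E'
import numpy as np,sys
C=np.array([.5775,.0855]); x,y,r,a1,st=map(float,sys.argv[1:])
p=np.array([x,y]); a0=np.degrees(np.arctan2(*(p-C)[::-1])); print("start ang",a0,"r",np.linalg.norm(p-C))
n=int(np.ceil((a0-a1)/st))
for i in range(1,n+1):
    a=np.radians(a0+(a1-a0)*i/n); q=C+r*np.array([np.cos(a),np.sin(a)])
    d=((q-p)/.025).round(2); p=p+d*.025; print(f"[1, {d[0]}, {d[1]}, 0, {-(a0-a1)/n/45:.3f}],",end='\n' if i%8==0 else ' ')
print(p)
E
python3 arc.py .5258 .0936 .053 83 3.7
```

```text
start ang 171.09567748091598 r 0.05233067933822374
[1, -0.0, 0.14, 0, -0.082], [1, 0.03, 0.13, 0, -0.082], [1, 0.04, 0.13, 0, -0.082], [1, 0.06, 0.12, 0, -0.082], [1, 0.05, 0.13, 0, -0.082], [1, 0.07, 0.12, 0, -0.082], [1, 0.07, 0.11, 0, -0.082], [1, 0.08, 0.11, 0, -0.082],
[1, 0.09, 0.1, 0, -0.082], [1, 0.1, 0.1, 0, -0.082], [1, 0.1, 0.09, 0, -0.082], [1, 0.1, 0.09, 0, -0.082], [1, 0.11, 0.08, 0, -0.082], [1, 0.12, 0.07, 0, -0.082], [1, 0.12, 0.06, 0, -0.082], [1, 0.12, 0.06, 0, -0.082],
[1, 0.13, 0.04, 0, -0.082], [1, 0.13, 0.04, 0, -0.082], [1, 0.13, 0.03, 0, -0.082], [1, 0.13, 0.03, 0, -0.082], [1, 0.14, 0.01, 0, -0.082], [1, 0.14, 0.01, 0, -0.082], [1, 0.13, -0.01, 0, -0.082], [1, 0.14, -0.01, 0, -0.082],
[0.58405 0.1381 ]
```

Request:
drive_tool([
  [[1,0,0.14,0,-0.08],[1,0.03,0.13,0,-0.08],[1,0.04,0.13,0,-0.08],[1,0.06,0.12,0,-0.08],[1,0.05,0.13,0,-0.08],[1,0.07,0.12,0,-0.08],[1,0.07,0.11,0,-0.08],[1,0.08,0.11,0,-0.08]],
])

```text
t: 12.4
tool_pos: [0.5356, 0.1183, 0.0157]
orientation: [2.112, 1.568, -1.959]
force: [-1.2, -4.9, 0.2]
opening: -0.0
```

```bash
python3 look.py 8
```

```text
12.45 [0.536  0.1189 0.0158] [-0.53 -5.1   0.01] [-112.4 -143.3  126.7] [ 0.1   0.32 -0.41  0.84 -0.   -0.54]
```

View pics/side8z.png

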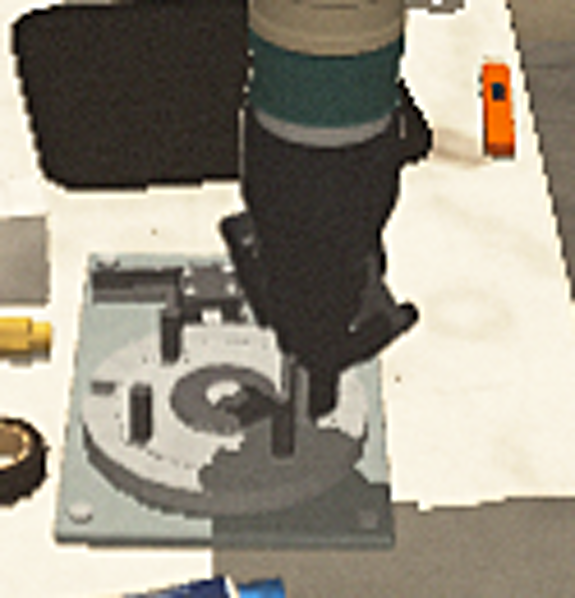

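Run:
```python
from h import *
C=np.array([.5775,.0855])
for c,z in [((285,452),.026),((141,443),.026),((141,386),.056),((171,361),.026),((171,308),.056),((104,388),.026)]:
    p=plane("side",275+c[0]/4.6-.4,155+c[1]/4.6-.4,z)[:2]; d=p-C; print(c,p.round(4),np.linalg.norm(d).round(4),np.degrees(np.arctan2(d[1],d[0])).round(1))
```

```text
(285, 452) [0.549  0.1282] 0.0513 123.7
(141, 443) [0.6225 0.1208] 0.0572 38.1
(141, 386) [0.6224 0.1125] 0.0524 31.0
(171, 361) [0.6076 0.0474] 0.0485 -51.7
(171, 308) [0.6076 0.0408] 0.0539 -56.0
(104, 388) [0.643  0.0726] 0.0668 -11.1
```

Request:
drive_tool([
  [[1,0.09,0.1,0,-0.08],[1,0.1,0.1,0,-0.08],[1,0.1,0.09,0,-0.08],[1,0.1,0.09,0,-0.08],[1,0.11,0.08,0,-0.08],[1,0.12,0.07,0,-0.08],[1,0.12,0.06,0,-0.08],[1,0.12,0.06,0,-0.08]],
])

```text
t: 13.25
tool_pos: [0.5546, 0.1351, 0.0152]
orientation: [1.565, 1.565, -3.008]
force: [-3.5, -4.5, 2.3]
opening: -0.001
```

Request:
drive_tool([
  [[1,0.13,0.04,0,-0.08],[1,0.13,0.04,0,-0.08],[1,0.13,0.03,0,-0.08],[1,0.13,0.03,0,-0.08],[1,0.13,0.01,0,-0.08],[1,0,0,0,0],[1,0,0,0,0]],
])

```text
t: 13.95
tool_pos: [0.5717, 0.1397, 0.0152]
orientation: [1.454, 1.567, 2.854]
force: [-5.4, -1.0, 0.4]
opening: -0.002
```

```bash
python3 look.py 9; python3 look.py 9 top
```

```text
14.0 [0.5717 0.1397 0.0152] [-5.04 -0.65  0.73] [163.4 170.2  80.2] [ 0.13  0.38 -0.32  0.88  0.    0.3 ]
14.05 [0.5717 0.1397 0.0152] [-5.21 -0.35  0.67] [164.1 170.2  80.2] [ 0.13  0.38 -0.32  0.88  0.    0.3 ]
```

View pics/side9z.png

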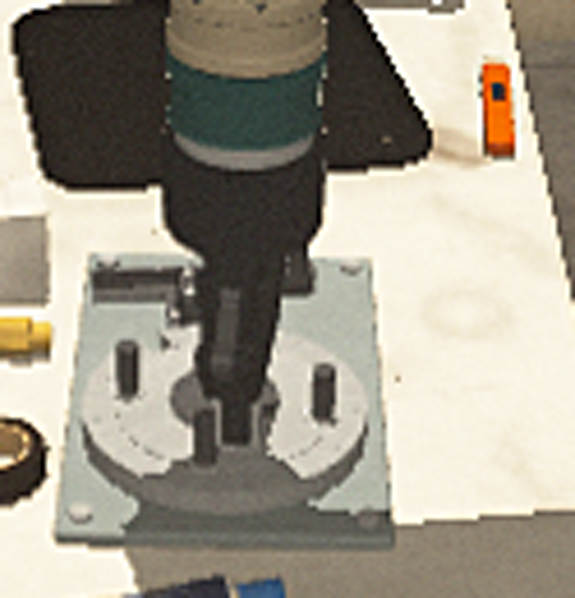

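View pics/top9z.png

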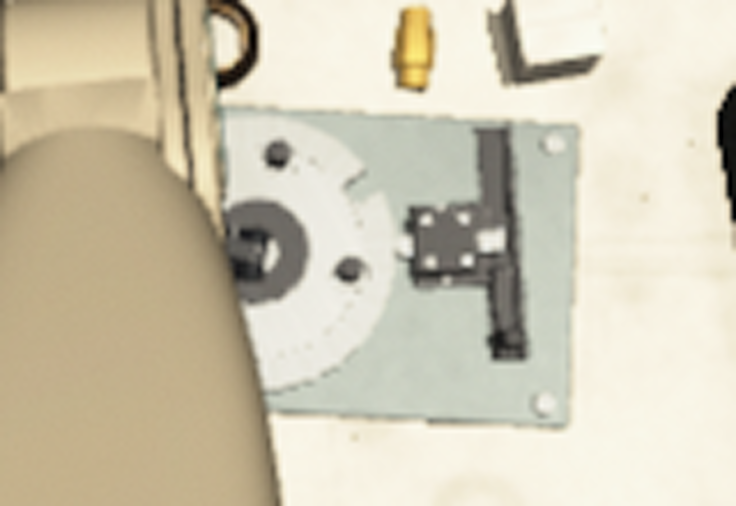

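```bash
cat > yaw.py <<'E'
from h import *
import sys
f=sys.argv[1]; x0,y0,x1,y1=285,200,372,290
im=cv2.imread(f)[y0:y1,x0:x1]; s=8
g=cv2.cvtColor(cv2.resize(im,None,fx=s,fy=s,interpolation=cv2.INTER_CUBIC),cv2.COLOR_BGR2GRAY)
C=np.array([.5768,.085])
cs,_=cv2.findContours((g<130).astype(np.uint8),cv2.RETR_EXTERNAL,cv2.CHAIN_APPROX_NONE)
for c in cs:
    a=cv2.contourArea(c)/64
    if 12<a<40:
        m=cv2.moments(c);u=(m['m10']/m['m00']+.5)/s-.5+x0; v=(m['m01']/m['m00']+.5)/s-.5+y0
        p=plane("top",u,v,.041)[:2]; d=p-C; th=np.degrees(np.arctan2(d[1],d[0]))
        if .045<np.linalg.norm(d)<.058: print(p.round(4),np.linalg.norm(d).round(4),"th",th.round(1),"yaw mod90",((th-45)%90).round(1))
E
python3 yaw.py pics/top0.png; python3 yaw.py pics/top9.png
python3 - <<'E'
from h import *
for c,z in [((360,185),.026),((435,241),.038),((490,241),.038),((404,250),.026)]:
    d=plane("top",250+c[0]/4.6-.4,190+c[1]/4.6-.4,z)[:2]-[.5768,.085]; print(c,np.linalg.norm(d),np.degrees(np.arctan2(d[1],d[0])))
E
```

```text
[0.5291 0.1061] 0.0522 th 156.1 yaw mod90 21.1
[0.5562 0.0379] 0.0514 th -113.7 yaw mod90 21.3
[0.5981 0.1312] 0.0508 th 65.3 yaw mod90 20.3
[0.6243 0.0641] 0.0519 th -23.8 yaw mod90 21.2
[0.5675 0.0338] 0.052 th -100.3 yaw mod90 34.7
[0.6291 0.0736] 0.0535 th -12.3 yaw mod90 32.7
(360, 185) 0.06943818228482564 -55.401790749043315
(435, 241) 0.09796792733656551 -85.35608630454911
(490, 241) 0.12756646473377223 -86.11469548450316
(404, 250) 0.08186939213000388 -87.04568861382056
```

```bash
python3 arc.py .5717 .1397 .0545 74.1 2.75
```

```text
start ang 96.10803831818265 r 0.05450944872221694
[1, 0.09, 0.01, 0, -0.054], [1, 0.1, 0.0, 0, -0.054], [1, 0.09, 0.0, 0, -0.054], [1, 0.09, -0.0, 0, -0.054], [1, 0.09, -0.01, 0, -0.054], [1, 0.1, -0.01, 0, -0.054], [1, 0.09, -0.02, 0, -0.054], [1, 0.09, -0.02, 0, -0.054],
[1, 0.09, -0.02, 0, -0.054], [0.59245 0.13795]
```

Request:
drive_tool([
  [[1,0.09,0.01,0,-0.06],[1,0.1,0,0,-0.06],[1,0.09,0,0,-0.06],[1,0.09,0,0,-0.06],[1,0.09,-0.01,0,-0.06],[1,0.1,-0.01,0,-0.06],[1,0.08,-0.02,0,-0.05],[1,0,0,0,0]],
])

```text
t: 14.85
tool_pos: [0.5882, 0.139, 0.0152]
orientation: [1.695, 1.568, 2.772]
force: [-5.2, -0.3, -0.9]
opening: -0.0
```

```bash
python3 look.py 10 top; python3 yaw.py pics/top10.png
```

```text
14.9 [0.5882 0.139  0.0153] [-5.48  0.56 -1.27] [158.8 151.8  61.8] [ 0.12  0.4  -0.29  0.89  0.    0.62]
[0.553  0.0394] 0.0515 th -117.6 yaw mod90 17.4
[0.6239 0.0592] 0.0537 th -28.7 yaw mod90 16.3
```

View pics/top10z.png

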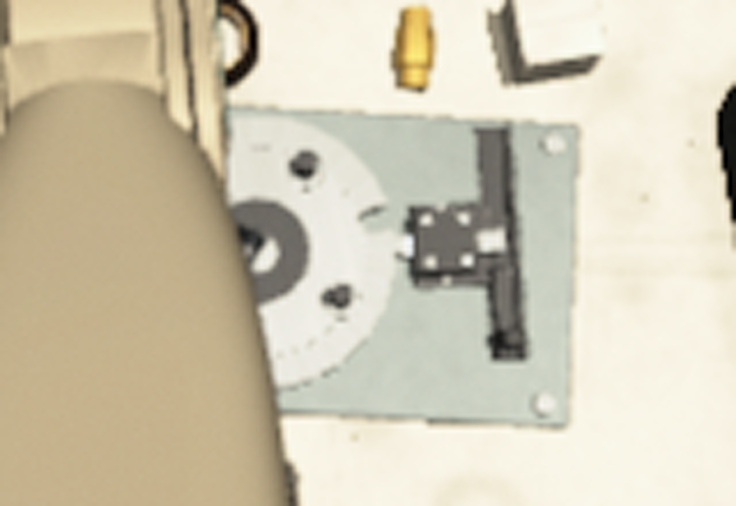

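Request:
drive_tool([
  [[1,0.05,-0.01,0,-0.03],[1,0.05,-0.01,0,-0.03],[1,0.05,-0.01,0,-0.03],[1,0.05,-0.01,0,-0.03],[1,0.04,-0.02,0,-0.03],[1,0.02,-0.01,0,-0.01],[1,0,0,0,0]],
])

```text
t: 15.6
tool_pos: [0.5974, 0.1371, 0.0162]
orientation: [-0.581, 1.569, 0.37]
force: [-0.9, -0.1, -1.2]
opening: 0.002
```

```bash
python3 look.py 11 top; python3 yaw.py pics/top11.png
```

```text
15.65 [0.5981 0.1371 0.0166] [-0.46  0.14 -0.15] [ 11.3 144.5  54.5] [ 0.12  0.41 -0.27  0.89  0.    0.74]
[0.5458 0.0435] 0.0518 th -126.8 yaw mod90 8.2
[0.6183 0.0525] 0.0527 th -38.1 yaw mod90 6.9
```

View pics/top11z.png

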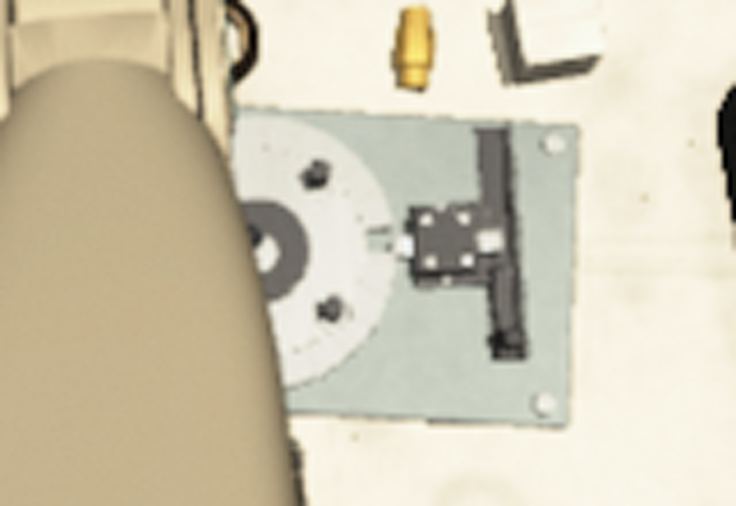

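Request:
drive_tool([
  [[1,0.02,-0.01,0,-0.01],[1,0,0,0,0],[1,0.02,-0.01,0,-0.01],[1,0,0,0,0]],
])

```text
t: 16.05
tool_pos: [0.5984, 0.1364, 0.0167]
orientation: [-0.78, 1.569, 0.155]
force: [0.1, 0.1, 0.1]
opening: 0.004
```

```bash
python3 look.py 12 top; python3 yaw.py pics/top12.png
```

```text
16.1 [0.5981 0.1362 0.0165] [0.32 0.12 0.17] [ -7.7 143.6  53.6] [ 0.12  0.41 -0.27  0.89 -0.    0.75]
[0.5444 0.0455] 0.0511 th -129.4 yaw mod90 5.6
[0.6174 0.0514] 0.0527 th -39.7 yaw mod90 5.3
```

View pics/top12z.png

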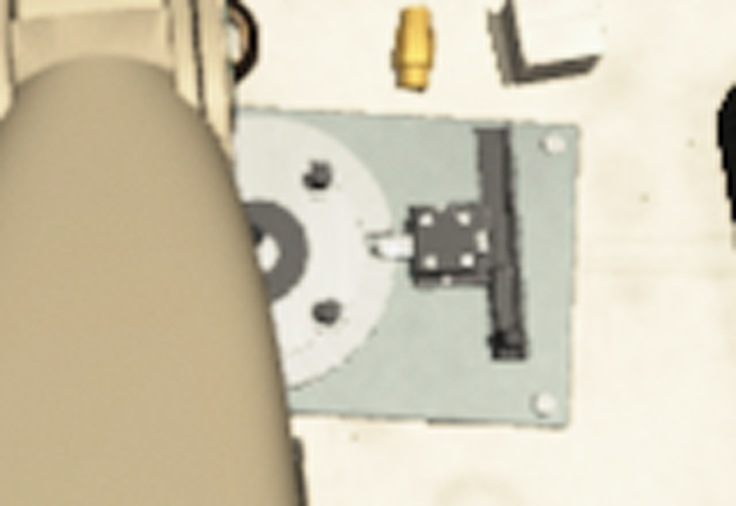

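Request:
drive_tool([
  [[1,0.02,-0.015,0,0],[1,0,0,0,0],[1,0.01,-0.007,0,0],[1,0,0,0,0],[1,0,0,0,0]],
])

```text
t: 16.6
tool_pos: [0.5979, 0.1358, 0.0161]
orientation: [1.375, 1.57, 2.31]
force: [-1.2, 1.7, 0.6]
opening: 0.001
```

Request:
drive_tool([
  [[1,0.01,-0.007,0,0],[1,0,0,0,0],[1,0,0,0,0]],
])

```text
t: 16.9
tool_pos: [0.598, 0.1358, 0.016]
orientation: [1.59, 1.57, 2.525]
force: [-2.8, 3.3, 2.5]
opening: 0.002
```

Request:
drive_tool([
  [[1,0.01,-0.007,0,0],[1,0,0,0,0],[1,0,0,0,0]],
])

```text
t: 17.2
tool_pos: [0.5984, 0.1354, 0.0161]
orientation: [1.949, 1.57, 2.884]
force: [-2.7, 1.5, 3.3]
opening: 0.001
```

Request:
drive_tool([
  [[1,0.01,-0.007,0,0],[1,0,0,0,0],[1,0,0,0,0]],
])

```text
t: 17.5
tool_pos: [0.5987, 0.1351, 0.016]
orientation: [2.774, 1.571, -2.574]
force: [-2.5, 1.3, 1.8]
opening: 0.0
```

Request:
drive_tool([
  [[1,0.008,-0.006,0,0],[1,0,0,0,0],[1,0,0,0,0]],
])

```text
t: 17.8
tool_pos: [0.5989, 0.1349, 0.016]
orientation: [3.046, 1.571, -2.302]
force: [-2.9, 2.3, 2.8]
opening: 0.0
```

```bash
python3 look.py 13 top; python3 yaw.py pics/top13.png
```

```text
17.85 [0.599  0.1349 0.016 ] [-3.    0.71  3.61] [-124.6  143.6   53.6] [ 0.12  0.41 -0.27  0.89 -0.    0.75]
[0.5437 0.0452] 0.0517 th -129.7 yaw mod90 5.3
[0.617  0.0501] 0.0533 th -41.0 yaw mod90 4.0
```

Request:
drive_tool([
  [[1,0.008,-0.006,0.008,0],[1,0,0,0,0],[1,0,0,0,0]],
])

```text
t: 18.15
tool_pos: [0.5993, 0.1346, 0.0161]
orientation: [-2.467, 1.57, -1.532]
force: [-1.1, 1.0, -0.2]
opening: 0.002
```

Request:
drive_tool([
  [[1,0.008,-0.006,0.004,0],[1,0,0,0,0],[1,0,0,0,0]],
])

```text
t: 18.45
tool_pos: [0.5994, 0.1346, 0.0162]
orientation: [-2.933, 1.57, -1.998]
force: [-1.3, 0.5, -0.6]
opening: -0.001
```

Request:
drive_tool([
  [[1,0.008,-0.006,0,0],[1,0,0,0,0],[1,0,0,0,0]],
])

```text
t: 18.75
tool_pos: [0.5995, 0.1345, 0.0162]
orientation: [2.804, 1.57, -2.544]
force: [-0.7, -0.1, -1.1]
opening: -0.001
```

Request:
drive_tool([
  [[1,0.008,-0.006,0,0],[1,0,0,0,0],[1,0,0,0,0]],
])

```text
t: 19.05
tool_pos: [0.5997, 0.1344, 0.0163]
orientation: [2.389, 1.571, -2.959]
force: [-1.8, -0.5, -0.2]
opening: -0.001
```

Request:
drive_tool([
  [[1,0.008,-0.006,0,0],[1,0,0,0,0],[1,0,0,0,0]],
])

```text
t: 19.35
tool_pos: [0.6, 0.1343, 0.0163]
orientation: [2.489, 1.571, -2.859]
force: [-1.5, 0.7, -1.3]
opening: 0.002
```

```bash
python3 look.py 14; python3 yaw.py pics/top13.png
```

```text
19.4 [0.6    0.1343 0.0163] [-1.94  0.57 -0.44] [-163.6  143.6   53.6] [ 0.12  0.41 -0.26  0.89 -0.    0.75]
[0.5437 0.0452] 0.0517 th -129.7 yaw mod90 5.3
[0.617  0.0501] 0.0533 th -41.0 yaw mod90 4.0
```

View pics/side14z.png

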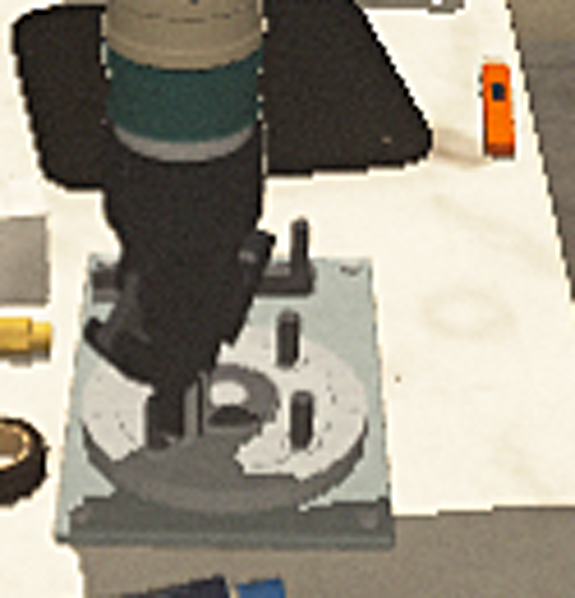

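Request:
drive_tool([
  [[1,0.008,-0.006,0,0],[1,0,0,0,0],[1,0,0,0,0]],
])

```text
t: 19.7
tool_pos: [0.6, 0.1342, 0.0163]
orientation: [1.749, 1.57, 2.684]
force: [-2.3, 1.4, -0.9]
opening: -0.004
```

Request:
drive_tool([
  [[1,0.008,-0.006,0,0],[1,0,0,0,0],[1,0,0,0,0]],
])

```text
t: 20.0
tool_pos: [0.6001, 0.1342, 0.0163]
orientation: [1.679, 1.57, 2.614]
force: [-3.4, 1.1, 0.2]
opening: 0.003
```

Request:
drive_tool([
  [[1,0.008,-0.006,0,0],[1,0,0,0,0],[1,0,0,0,0]],
])

```text
t: 20.3
tool_pos: [0.6002, 0.1342, 0.0162]
orientation: [1.638, 1.57, 2.574]
force: [-4.9, 2.4, 0.9]
opening: -0.0
```

```bash
python3 look.py 15 top; python3 yaw.py pics/top15.png
```

```text
20.35 [0.6001 0.1341 0.0162] [-4.93  2.42  1.26] [149.1 143.6  53.6] [ 0.11  0.41 -0.26  0.9   0.    0.75]
[0.543  0.0457] 0.0518 th -130.7 yaw mod90 4.3
[0.6165 0.0492] 0.0535 th -42.0 yaw mod90 3.0
```

View pics/top15z.png

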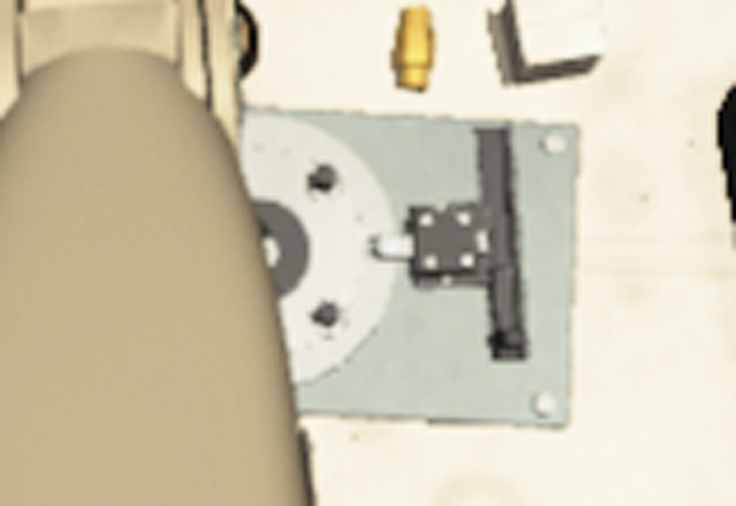

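Request:
drive_tool([
  [[1,0.008,-0.006,0,0],[1,0,0,0,0],[1,0,0,0,0]],
])

```text
t: 20.65
tool_pos: [0.6002, 0.1341, 0.0163]
orientation: [1.604, 1.569, 2.539]
force: [-4.6, 2.2, 0.5]
opening: 0.001
```

Request:
drive_tool([
  [[1,0.008,-0.006,0,0],[1,0,0,0,0],[1,0,0,0,0]],
])

```text
t: 20.95
tool_pos: [0.6001, 0.1341, 0.0162]
orientation: [1.579, 1.569, 2.514]
force: [-4.6, 3.6, 0.9]
opening: -0.001
```

Request:
drive_tool([
  [[1,0.008,-0.006,0,0],[1,0,0,0,0],[1,0,0,0,0]],
])

```text
t: 21.25
tool_pos: [0.6002, 0.1341, 0.0163]
orientation: [1.565, 1.568, 2.5]
force: [-5.8, 2.9, 1.5]
opening: -0.002
```

Request:
drive_tool([
  [[1,0.008,-0.006,0,0],[1,0,0,0,0],[1,0.008,-0.006,0,0],[1,0,0,0,0],[1,0,0,0,0]],
])

```text
t: 21.75
tool_pos: [0.6002, 0.1341, 0.0163]
orientation: [1.536, 1.568, 2.472]
force: [-6.7, 3.8, 1.9]
opening: 0.004
```

Request:
drive_tool([
  [[1,0.008,-0.006,0,0],[1,0,0,0,0],[1,0.008,-0.006,0,0],[1,0,0,0,0],[1,0,0,0,0]],
])

```text
t: 22.25
tool_pos: [0.6002, 0.134, 0.0162]
orientation: [1.548, 1.567, 2.484]
force: [-7.1, 4.5, 2.7]
opening: 0.002
```

Request:
drive_tool([
  [[1,0.008,-0.006,0,0],[1,0,0,0,0],[1,0,0,0,0]],
])

```text
t: 22.55
tool_pos: [0.6002, 0.134, 0.0162]
orientation: [1.524, 1.566, 2.46]
force: [-7.4, 5.5, 3.6]
opening: 0.001
```

```bash
python3 look.py 16 top; python3 yaw.py pics/top16.png
```

```text
22.6 [0.6002 0.1341 0.0162] [-6.99  5.89  3.06] [141.4 143.6  53.6] [ 0.11  0.42 -0.26  0.9   0.    0.75]
[0.543  0.0457] 0.0518 th -130.7 yaw mod90 4.3
[0.6165 0.0492] 0.0535 th -42.1 yaw mod90 2.9
```

Request:
drive_tool([
  [[1,0.008,-0.006,0.004,0],[1,0,0,0,0],[1,0.008,-0.006,0,0],[1,0,0,0,0],[1,0,0,0,0]],
])

```text
t: 23.1
tool_pos: [0.6002, 0.134, 0.0162]
orientation: [1.534, 1.565, 2.47]
force: [-8.3, 5.4, 3.4]
opening: 0.002
```

Request:
drive_tool([
  [[1,0.008,-0.006,0.004,0],[1,0,0,0,0],[1,0,0,0,0]],
])

```text
t: 23.4
tool_pos: [0.6002, 0.134, 0.0162]
orientation: [1.523, 1.565, 2.459]
force: [-8.2, 6.3, 2.4]
opening: -0.001
```

Request:
drive_tool([
  [[1,0.008,-0.006,0,0],[1,0,0,0,0],[1,0,0,0,0]],
])

```text
t: 23.7
tool_pos: [0.6002, 0.134, 0.0162]
orientation: [1.534, 1.564, 2.471]
force: [-8.8, 6.0, 3.3]
opening: -0.003
```

Request:
drive_tool([
  [[1,0.008,-0.006,0,0],[1,0,0,0,0],[1,0.008,-0.006,0,0],[1,0,0,0,0],[1,0,0,0,0]],
])

```text
t: 24.2
tool_pos: [0.6002, 0.134, 0.0162]
orientation: [1.522, 1.563, 2.459]
force: [-9.4, 7.0, 4.5]
opening: 0.001
```

Request:
drive_tool([
  [[1,0.008,-0.006,0,0],[1,0,0,0,0],[1,0,0,0,0]],
])

```text
t: 24.5
tool_pos: [0.6002, 0.134, 0.0162]
orientation: [1.524, 1.563, 2.461]
force: [-9.8, 6.8, 4.7]
opening: -0.004
```

```bash
python3 look.py 17 top; python3 yaw.py pics/top17.png
```

```text
24.55 [0.6003 0.134  0.0162] [-9.98  7.62  3.32] [140.5 143.7  53.7] [ 0.11  0.42 -0.26  0.9   0.01  0.75]
[0.543  0.0457] 0.0518 th -130.7 yaw mod90 4.3
[0.6165 0.0491] 0.0535 th -42.1 yaw mod90 2.9
```

Request:
drive_tool([
  [[1,0.008,-0.006,0,0],[1,0,0,0,0],[1,0,0,0,0],[1,0,0,0,0]],
])

```text
t: 24.95
tool_pos: [0.6002, 0.134, 0.0162]
orientation: [1.518, 1.563, 2.455]
force: [-9.5, 7.8, 4.6]
opening: 0.0
```

Request:
drive_tool([
  [[1,0.004,-0.003,0,0],[1,0,0,0,0],[1,0,0,0,0],[1,0,0,0,0]],
])

```text
t: 25.35
tool_pos: [0.6003, 0.134, 0.0162]
orientation: [1.519, 1.562, 2.456]
force: [-10.0, 7.9, 4.5]
opening: -0.002
```

Request:
drive_tool([
  [[1,0.008,-0.006,0,0],[1,0,0,0,0],[1,0,0,0,0],[1,0,0,0,0]],
])

```text
t: 25.75
tool_pos: [0.6002, 0.134, 0.0162]
orientation: [1.523, 1.562, 2.46]
force: [-11.2, 7.3, 4.5]
opening: -0.0
```

Request:
drive_tool([
  [[1,-0.08,0.06,0,0],[1,-0.08,0.06,0,0],[1,-0.12,0.09,0,0],[1,-0.16,0.12,0,0],[1,0,0,0.8,0],[1,0,0,1,0],[1,0,0,1,0],[1,0,0,0,0]],
])

```text
t: 26.55
tool_pos: [0.598, 0.1398, 0.0915]
orientation: [-0.883, 1.56, 0.051]
force: [0.2, 0.7, -0.2]
opening: -0.001
```

```bash
python3 look.py 18 top; python3 yaw.py pics/top18.png; python3 look.py 18
```

```text
26.6 [0.5964 0.1396 0.0894] [ 0.09  0.51 -0.69] [  2.2 143.6  53.6] [ 0.12  0.33 -0.21  1.03 -0.    0.76]
[0.543  0.0457] 0.0519 th -130.7 yaw mod90 4.3
[0.6165 0.0493] 0.0534 th -42.0 yaw mod90 3.0
26.65 [0.5947 0.1394 0.0877] [-0.26 -0.11 -0.1 ] [ -0.5 143.6  53.6] [ 0.12  0.33 -0.21  1.03 -0.    0.76]
```

View pics/top18z.png

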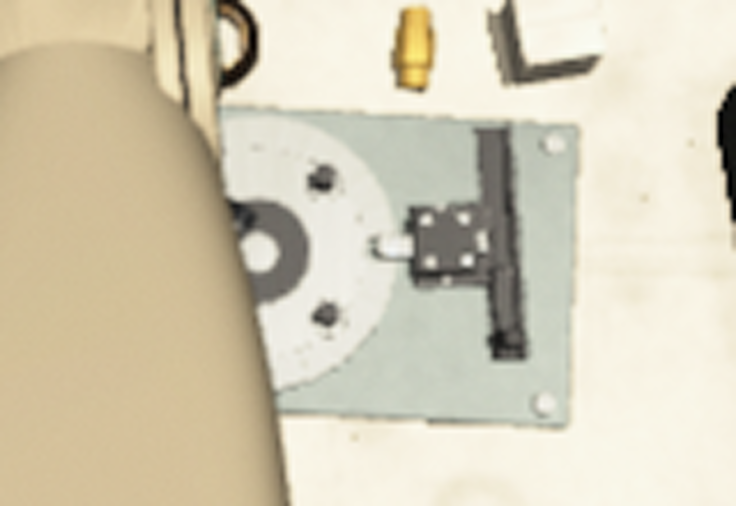

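View pics/side18z.png

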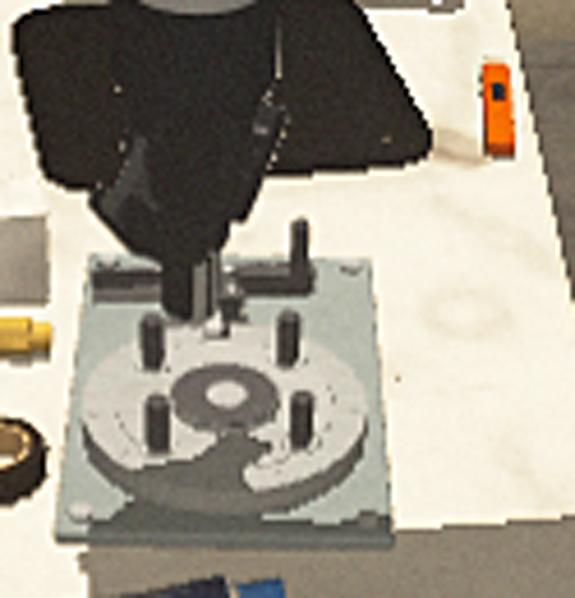

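Request:
drive_tool([
  [[1,-0.46,-0.95,0.2,0.11],[1,-0.46,-0.95,0,0.11],[1,-0.46,-0.95,0,0.11],[1,-0.46,-0.95,0,0.11],[1,-0.46,-0.95,0,0.11],[1,-0.46,-0.95,0,0.11],[1,-0.46,-0.95,0,0.11],[1,-0.46,-0.95,0,0.11]],
])

```text
t: 27.45
tool_pos: [0.4997, -0.0514, 0.0902]
orientation: [1.511, 1.569, 3.141]
force: [0.3, -0.0, 0.0]
opening: 0.002
```

Request:
drive_tool([
  [[1,0,0,0,0],[1,0,0,0,0]],
])

```text
t: 27.65
tool_pos: [0.5005, -0.0507, 0.0906]
orientation: [1.064, 1.569, 2.687]
force: [0.3, 0.8, 0.2]
opening: -0.001
```

```bash
python3 look.py 19; python3 look.py 19 top; python3 yaw.py pics/top19.png
python3 - <<'E'
from h import *
for c,z in [((300,220),.056),((300,290),.022)]: print(plane("side",275+c[0]/4.6-.4,155+c[1]/4.6-.4,z))
E
```

```text
27.7 [ 0.5009 -0.0503  0.0908] [ 0.79 -0.31 -0.16] [ 148.5 -176.9   93.1] [-0.23  0.15 -0.44  0.98  0.   -0.28]
27.75 [ 0.5012 -0.05    0.091 ] [ 0.06 -0.09 -0.13] [ 140.  -176.8   93.2] [-0.23  0.15 -0.44  0.98  0.   -0.28]
[0.5398 0.1186] 0.05 th 137.8 yaw mod90 2.8
[0.6128 0.122 ] 0.0517 th 45.8 yaw mod90 0.8
[0.6165 0.0493] 0.0534 th -42.0 yaw mod90 3.0
[ 0.53413434 -0.05127789  0.056     ]
[ 0.53393048 -0.02983925  0.022     ]
```

View pics/side19z.png

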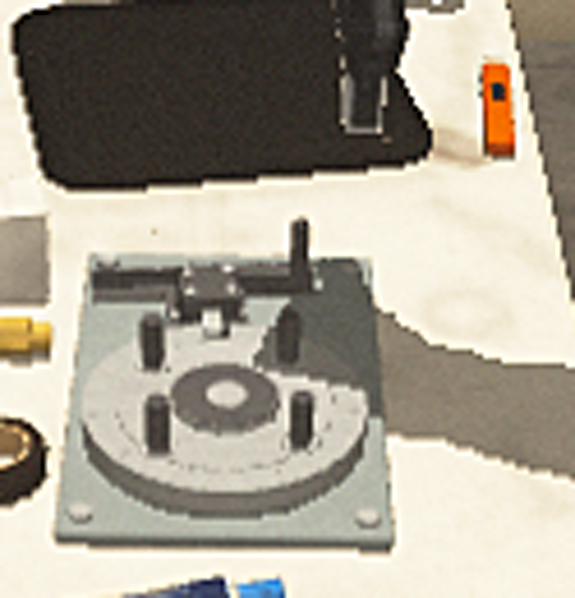

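Request:
drive_tool([
  [[1,0,0,-0.8,0],[1,0,0,-0.8,0],[1,0,0,-0.6,0],[1,0,0,-0.3,0],[1,0,0,0,0],[1,0,0,-0.2,0],[1,0,0,-0.2,0],[1,0,0,0,0]],
])

```text
t: 28.55
tool_pos: [0.5011, -0.0504, 0.0189]
orientation: [1.215, 1.571, 2.841]
force: [0.1, -0.7, 0.5]
opening: -0.0
```

```bash
python3 look.py 20
```

```text
28.6 [ 0.5011 -0.0505  0.0191] [ 0.47 -0.41  0.73] [ 175.3 -176.8   93.2] [-0.23  0.24 -0.51  0.82 -0.   -0.28]
```

View pics/side20z.png

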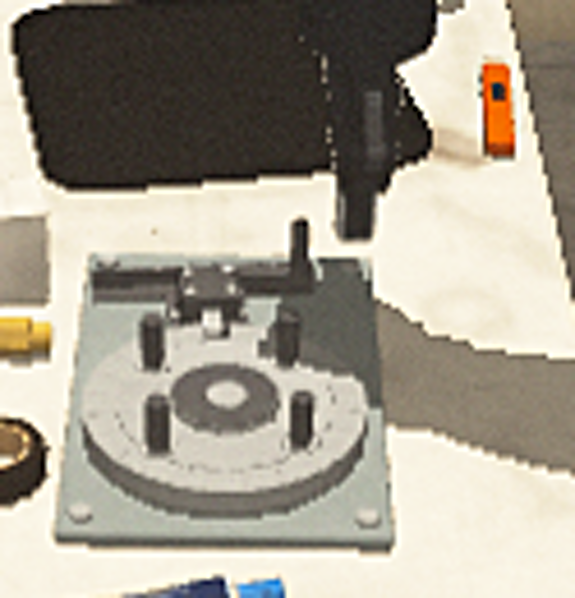

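Request:
drive_tool([
  [[1,0,0,-0.1,0],[1,0,0,-0.06,0],[1,0.1,0.01,0,0],[1,0.1,0.01,0,0],[1,0.1,0,0,0],[1,0.08,0,0,0],[1,0,0,0,0],[1,0,0,0,0]],
])

```text
t: 29.4
tool_pos: [0.5107, -0.05, 0.0151]
orientation: [0.916, 1.571, 2.542]
force: [-0.7, -0.1, 0.1]
opening: 0.003
```

Request:
drive_tool([
  [[1,0.04,0,0,0],[1,0.04,0,0,0],[1,0.04,0,0,0],[1,0.04,0.01,0,0],[1,0.04,0,0,0],[1,0.04,0,0,0],[1,0,0,0,0]],
])

```text
t: 30.1
tool_pos: [0.516, -0.0497, 0.0149]
orientation: [1.494, 1.569, 3.121]
force: [-1.9, 0.0, 1.3]
opening: -0.005
```

```bash
python3 look.py 21
```

```text
30.15 [ 0.516  -0.0497  0.0149] [-2.04 -0.71  1.08] [ 178.  -176.8   93.2] [-0.22  0.27 -0.48  0.82 -0.   -0.28]
```

View pics/side21z.png

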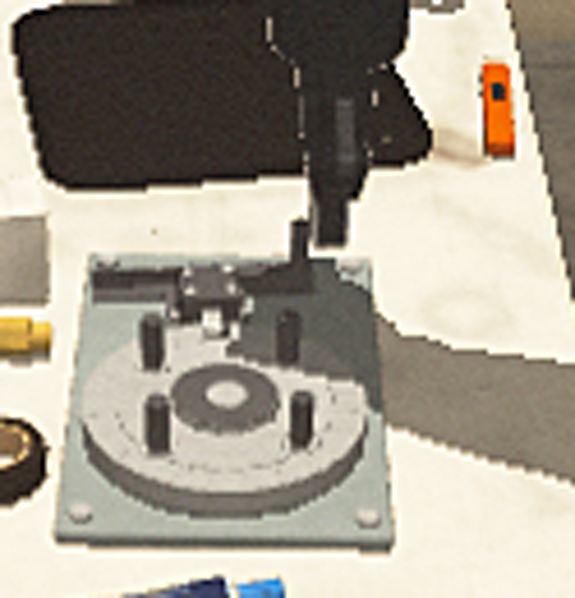

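Request:
drive_tool([
  [[1,0.08,0.005,0,0],[1,0.08,0.005,0,0],[1,0.08,0.005,0,0],[1,0.08,0.005,0,0],[1,0.08,0.005,0,0],[1,0,0,0,0]],
])

```text
t: 30.75
tool_pos: [0.527, -0.049, 0.015]
orientation: [-0.837, 1.57, 0.789]
force: [-0.1, 1.6, 0.2]
opening: -0.0
```

Request:
drive_tool([
  [[1,0.08,0.005,0,0],[1,0.08,0.005,0,0],[1,0.08,0.005,0,0],[1,0.08,0.005,0,0],[1,0.08,0.005,0,0],[1,0,0,0,0]],
])

```text
t: 31.35
tool_pos: [0.5372, -0.0486, 0.0151]
orientation: [-2.034, 1.57, -0.407]
force: [-1.1, 0.6, -1.4]
opening: -0.003
```

Request:
drive_tool([
  [[1,0.08,0.005,0,0],[1,0.04,0.005,0,0],[1,0.04,0,0,0],[1,0,0,0,0]],
])

```text
t: 31.75
tool_pos: [0.5409, -0.0484, 0.0151]
orientation: [-1.866, 1.57, -0.24]
force: [-2.6, 1.3, 0.6]
opening: -0.0
```

```bash
python3 look.py 22; python3 look.py 22 top
```

```text
31.8 [ 0.5409 -0.0483  0.0151] [-1.58  0.71  0.26] [ -10.1 -176.8   93.2] [-0.21  0.31 -0.43  0.84  0.   -0.26]
31.85 [ 0.5409 -0.0483  0.0151] [-1.07  1.32 -1.02] [  -7.  -176.8   93.2] [-0.21  0.31 -0.43  0.84  0.   -0.26]
```

View pics/side22z.png

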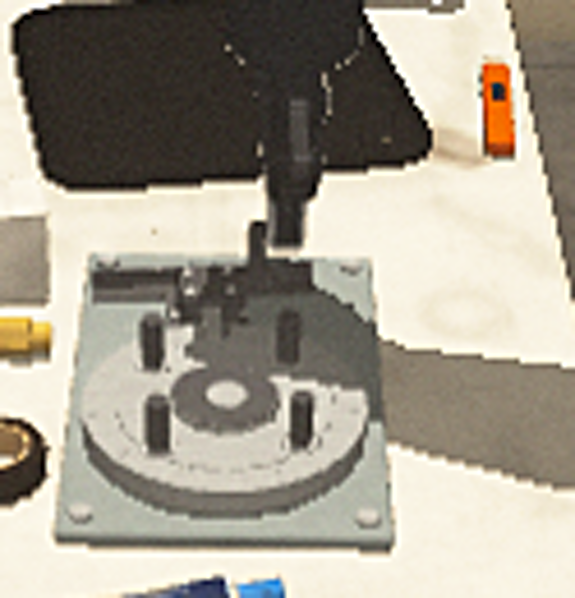

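Request:
drive_tool([
  [[1,0.04,0,0,0],[1,0.04,0.005,0,0],[1,0.02,0,0,0],[1,0,0,0,0]],
])

```text
t: 32.25
tool_pos: [0.5433, -0.0482, 0.0151]
orientation: [-1.691, 1.571, -0.065]
force: [-2.1, 1.7, -0.0]
opening: -0.002
```

Request:
drive_tool([
  [[1,0.02,0,0,0],[1,0.02,0,0,0],[1,0,0,0,0]],
])

```text
t: 32.55
tool_pos: [0.5442, -0.0481, 0.0151]
orientation: [-0.541, 1.571, 1.085]
force: [-2.0, 0.5, 0.3]
opening: 0.001
```

Request:
drive_tool([
  [[1,0.02,0,0,0],[1,0.02,0,0,0],[1,0,0,0,0]],
])

```text
t: 32.85
tool_pos: [0.5453, -0.0481, 0.0151]
orientation: [-1.145, 1.571, 0.482]
force: [-2.2, 1.3, 0.9]
opening: -0.001
```

Request:
drive_tool([
  [[1,0.02,0,0,0],[1,0.02,0,0,0],[1,0,0,0,0]],
])

```text
t: 33.15
tool_pos: [0.5456, -0.0481, 0.015]
orientation: [1.526, 1.57, -3.131]
force: [-3.6, 1.0, 2.9]
opening: 0.003
```

Request:
drive_tool([
  [[1,0.02,0,0,0],[1,0.02,0,0,0],[1,0,0,0,0]],
])

```text
t: 33.45
tool_pos: [0.5455, -0.0481, 0.0149]
orientation: [1.559, 1.568, -3.098]
force: [-5.3, 1.1, 4.0]
opening: 0.0
```

Request:
drive_tool([
  [[1,0.02,0,0,0],[1,0.02,0,0,0],[1,0,0,0,0]],
])

```text
t: 33.75
tool_pos: [0.5456, -0.0481, 0.0148]
orientation: [1.588, 1.566, -3.069]
force: [-8.7, 1.7, 5.4]
opening: 0.003
```

Hard stop reached at x = 0.5456, about 30 mm of travel. The force is rising while the tool stays put. Backing off and lifting.

Request:
drive_tool([
  [[1,-0.1,0,0,0],[1,-0.2,0,0,0],[1,-0.3,0,0,0],[1,-0.4,0,0,0],[1,0,0,0.8,0],[1,0,0,1,0],[1,0,0,1,0],[1,0,0,1,0]],
])

```text
t: 34.55
tool_pos: [0.5225, -0.0482, 0.1109]
orientation: [-2.408, 1.57, -0.782]
force: [0.8, -0.8, -0.2]
opening: 0.001
```

Request:
drive_tool([
  [[1,-0.3,-1,0.5,0],[1,-0.3,-1,0,0],[1,-0.3,-1,0,0],[1,0,-1,0,0],[1,0,-1,0,0],[1,0,0,0,0],[1,0,0,0,0]],
])

```text
t: 35.25
tool_pos: [0.5001, -0.1733, 0.1225]
orientation: [-0.171, 1.57, 1.454]
force: [-0.0, 0.3, 0.3]
opening: -0.001
```

```bash
python3 look.py 23; python3 look.py 23 top; python3 yaw.py pics/top23.png
```

```text
35.3 [ 0.5001 -0.1727  0.1224] [0.16 0.09 0.39] [ 115.  -176.8   93.2] [-0.45  0.17 -0.35  1.06  0.   -0.51]
35.35 [ 0.5001 -0.1724  0.1224] [ 0.04  0.26 -0.35] [ 126.2 -176.8   93.2] [-0.45  0.17 -0.35  1.06  0.   -0.51]
[0.5397 0.1186] 0.05 th 137.8 yaw mod90 2.8
[0.543  0.0457] 0.0519 th -130.7 yaw mod90 4.3
[0.6128 0.1221] 0.0517 th 45.8 yaw mod90 0.8
[0.6165 0.0493] 0.0534 th -42.0 yaw mod90 3.0
```

View pics/side23z.png

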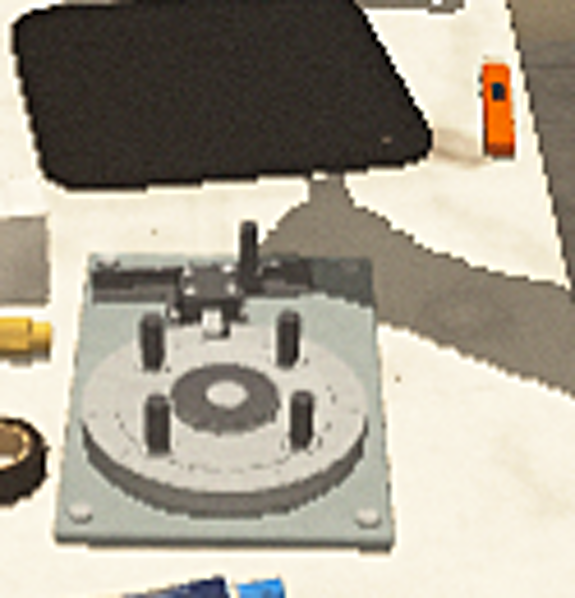

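View pics/top23z.png

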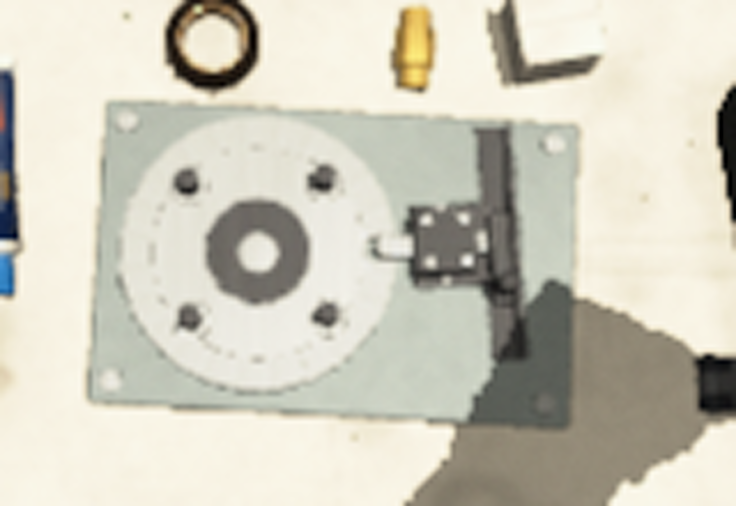

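Run:
```python
from h import *
a=plane("side",275+300/4.6-.4,155+220/4.6-.4,.056);b=plane("side",275+248/4.6-.4,155+223/4.6-.4,.056);print(b-a)
from workcell import *
print(sign_off(), get_obs()['force'])
```

```text
[0.02997006 0.00361789 0.        ]
the job is handed in; nothing more can be done
the job is handed in; nothing more can be done
```

The disc is locked and the job is handed in at about 35 s of the 72 s allowed. `sign_off` gives no verdict, so what follows rests on my own checks.

- **Turning the disc:** I pushed one stud clockwise through about 107°. Turning took about 5.3 N, and the top picture showed the catch drop into the notch.
- **Loading the catch:** I took up the play in 0.25 mm steps until the tool stopped moving. I then raised the push to 13.4 N sideways, about 8 N over the turning force. I can't read the force on the catch itself. I estimate 5–6 N, a little less because the push also bore down with about 4.5 N.
- **Keeper:** I let the disc go, then pushed the keeper bar by its tab to its hard stop, with at most about 9 N sideways at the tool. It moved about 30 mm by both tool position and the side picture.
- **Last pictures:** The catch is in the notch and the tab is across. The disc's angle has not changed since the catch was loaded. The arm is clear, with about 0 N on the tool. The bystanders in the cropped views (tape, coupler, carton, glue tube, box cutter) look unmoved by eye. I did not check the marker pen, which is outside those views.

Two things disagreed:
- **Fingertip height:** The shut fingertips looked about 21 mm higher in the side picture than `tool_pos` says, and on the first approach they passed over the stud without touching it. I corrected the height from the picture and by coming down slowly while watching the force.
- **Turning force:** During the final take-up of play the force was lower and uneven, about 1–4 N instead of 5.3 N. I used 5.3 N as the reference.

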